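Turn a brake pad lining-up against the plate edge

ROBOT

A 6-joint arm with a two-finger parallel gripper is mounted at the origin on the work surface. World frame = base frame: x ahead of the robot, y to its left, z up, the work surface at z = 0. Lengths are in m, angles in rad, forces in N, time in s.
With the tool pointing down it reaches from about 0.25 to 0.725 m from the base axis. Payload 4 kg.
Tool frame: the origin (TCP) lies midway between the tips of the shut fingers; the grasp point (between the pads) lies 19 mm behind it (ctrl.grip_point_offset is the y of the grasp point in the tool frame, in m); y points along the fingers, z is the direction in which the jaws open and shut, and the axes are right-handed (so a half turn about y gives the same grasp; the last joint's range is limited). The gripper opens to 85 mm and grips with 20 to 120 N. Pads are 22 mm wide; open, the fingers measure 114 mm over their backs; the gripper's body (76 mm by 85 mm) begins 54 mm behind the grasp point. The pads swing forward as they close: fully open they stand 13 mm farther back than shut.
Start: joints at [-1.152, 0.241, 0.005, 1.335, 0, 1.571], TCP at [0.203, -0.457, 0.196] pointing down, gripper open.
Joint ranges: [-2.72, 2.72], [-1.05, 1.87], [-1.09, 1.28], [-1.99, 2.15], [-1.42, 1.44], [-3.14, 3.14]. Speed limits (rad/s): [2.79, 2.79, 3.14, 3.14, 3.14, 3.14].

INTERFACE

Orientations are given as a rotation vector (axis times angle).
In Python, from plant import ctrl, effector, solver, telemetry, optics, ticket, masks_of, pinpoint gives the robot as it stands. Calls block until the motion is done:
- ctrl.move_to(position, orientation): joint-space move of the TCP to a pose.
- ctrl.move_l(position, frame=None, vel=0.15): straight line of the TCP; frame=None keeps the orientation; vel is the mean speed in m/s.
- ctrl.move_j(angles): joint-space move.
- effector.grip(opening, f_grip=None): opening from 0.0 (shut) to 1.0 (fully open); f_grip is the grip in N (None keeps the last); returns when the fingers have stopped.
- ctrl.hold(seconds).
- solver.solve_ik(position, orientation): joint angles nearest the present ones, or None.
- telemetry.get_obs(): the state.
- optics.camera(name): name is "scene" or "top" or "wrist"; returns the picture (480x640x3 uint8, red, green, blue); there is no depth.
- optics.get_calibration(name): a dict with "intrinsics" (3x3 intrinsics, pixels), "rvec" (rotation vector, rad) and "tvec" (3), from world to camera coordinates, as OpenCV has them; the wrist camera has in their place "tool_from_camera" (4x4, takes a point from camera to tool coordinates, whose origin is the TCP and whose axes are the tool frame's). Camera axes: x right, y down, z forward; pixel columns grow to the right and rows downward; lengths in m; the calibration is good to about 2 mm. A picture is of the moment at which its call begins: read the wrist's pose just before it. get_calibration takes no time and is no camera call.
A pose or a line that the arm cannot do raises ctrl.PlanningError and nothing moves.
- ticket.finish_job(): hands the job in, once; it reports no verdict.
Trained networks look in the newest picture that a camera, given by its name, has taken for a name from the list of things; names that differ only in an ending like _2 or _b are one class to them, and where a whole thing is asked for, a point or a joint stands for the part that bears it (a point fixed in the world has none). Each returns a list of dicts, best first, with "score" (0 to 1); they miss things now and then, are a little off and sometimes report something else, mostly with a low value. They report only what shows in the picture. A call takes as long as a camera call. They do not tell look-alikes from the thing itself.
- masks_of(query, camera): "region" (480x640 bool, what is visible of it) and "point" ([column, row] in pixels, amid what is visible of it).
- pinpoint(query, camera): "point" ([column, row] in pixels: a listed point, or the origin of a listed thing).
The state is a dict: "clock": time; "qpos": joint angles; "qvel": joint speeds; "joint_torque": joint torques, N m; "ee_pos": TCP position; "eef_rot": TCP orientation; "wrist_force": force on the tool from outside, world axes, zero at the start; "moment": the same for the moment, N m; "width": opening from 0.0 (shut) to 1.0 (fully open).
Only numpy, scipy, OpenCV 4.12 (cv2) and the standard library are available. Lean on these libraries where they do the work, as an engineer would, in place of code of your own. Each camera call takes 0.05 s, during which the arm holds its last target.

TASK

One of the two brake pads on the bench lies with its steel back up. Without picking it up, push it with the fingertips against the nearby edge of the low blue inspection plate until it tips up and flips over onto the plate, so that it ends lying flat on the plate with its rust-brown lining facing up. Leave the other pad, the jar, the can and the wrench where they are.

Things in the scene. Friction and masses are not known exactly. Their poses are not given: they have to be found in the camera images.
- plate: blue inspection plate fixed to the bench, 150 x 150 x 8 mm, square-edged; origin at the centre of its underside (bench height), x and y along its sides, z up. The pads lie on the bench, one at its +y and one at its -y side: the edge to flip over is the line y = +75 or -75 mm of its frame, 8 mm high. Its place and yaw vary
- pad: brake pad to turn over, 0.33 kg: bright steel back 110 x 64 x 5 mm, up at the start, on a rust-brown lining 90 x 48 x 10 mm, centred (steel overhangs it by 8 mm at the long sides). Origin at its middle, half of the 15 mm thickness; x along its length, z out of the steel side (down once turned). On the +y or -y side of the plate, long side within 0.25 rad of the plate's edge
- pad_edge_a (a point): middle of the pad's +y long side (32 mm from its origin, half thickness). When a pad is pushed up to the plate its lining meets the 8 mm edge and the steel reaches 8 mm over the plate, 2 mm above it: this rebate then acts as the hinge
- pad_edge_b (a point): middle of the pad's -y long side (32 mm from its origin, half thickness). The long side away from the plate rides up by friction on a fingertip that presses it towards the plate and moves upward in an arc about the plate's edge; tips hook under the 8 mm steel overhang; pushed past upright, the pad topples onto the plate
- other_pad: a second pad of the same size on the other side of the plate, already lying with its rust-brown lining up; origin at its middle, half thickness; x along its length, z out of the lining side (up). Leave it.
- jar: small closed jar, 52 mm across, 55 mm tall, loose beyond the plate; origin at the centre of its base. Leave it.
- can: pale can with a yellow band, 56 mm across, 140 mm tall, loose beyond one of the pads; origin at the centre of its base. Leave it.
- wrench: steel wrench 150 mm long lying on the bench beyond the other pad; origin under its middle, x along its length. Leave it.
Not all that is in view belongs to the job. Of the things shaped like the plate, the blue one is meant.

How it is judged:
By the outcome, as a careful person would: the job done as asked, in the order asked, and still so for the second after the job is handed in, with the robot touching nothing.
It also fails if it takes over 48 s, if anything falls off the work surface, if the arm or the gripper's body presses on something with over 40 N, if the wrist force passes 120 N, or if a joint passes its speed limit or range.

## Working session

There is one attempt and no reset: what is moved stays moved. The work goes in short steps, each a Python script; the robot and the scene stay as the last script left them, time stands still between calls to the robot, and variables do not carry over. Pictures are saved under pics/ and viewed, and the job is handed in when it is done.

```bash
ls; mkdir -p pics; python3 - <<'E'
from plant import ctrl, effector, solver, telemetry, optics, ticket, masks_of, pinpoint
import cv2
for n in ["scene","top"]:
    im=optics.camera(n); cv2.imwrite(f"pics/{n}0.png",im[:,:,::-1])
    for q in ["plate","pad","other_pad","pad_edge_a","pad_edge_b","can","jar","wrench"]:
        print(n,q,[(d["point"],round(d["score"],2)) for d in pinpoint(q,n)])
    print(optics.get_calibration(n))
print(telemetry.get_obs())
E
```

```text
pics
scene plate [([307.3, 244.8], 0.75), ([419.1, 213.8], 0.74), ([352.1, 332.3], 0.63), ([320.0, 217.6], 0.31)]
scene pad [([324.5, 210.1], 0.87)]
scene other_pad [([276.3, 284.0], 0.68)]
scene pad_edge_a [([334.0, 198.6], 0.94), ([321.2, 218.2], 0.94)]
scene pad_edge_b [([334.0, 198.6], 0.94), ([321.2, 218.2], 0.94)]
scene can [([362.7, 161.8], 0.82)]
scene jar [([383.4, 265.9], 0.92), ([321.5, 216.9], 0.49)]
scene wrench [([244.1, 370.3], 0.8)]
{'intrinsics': array([[472.5963736 ,   0.        , 323.5204089 ],
       [  0.        , 472.5963736 , 230.60093647],
       [  0.        ,   0.        ,   1.        ]]), 'rvec': array([ 2.22918617,  0.72154672, -0.30706208]), 'tvec': array([-0.46708958, -0.16965027,  1.37364487])}
top plate [([202.6, 174.2], 0.87), ([382.8, 143.0], 0.81), ([422.6, 329.7], 0.59), ([310.8, 243.7], 0.58)]
top pad [([253.8, 265.6], 0.89)]
top other_pad [([384.4, 235.0], 0.9)]
top pad_edge_a [([270.7, 262.2], 0.95), ([243.6, 272.8], 0.77)]
top pad_edge_b [([270.7, 262.2], 0.95), ([243.6, 272.8], 0.77)]
top can [([136.7, 285.2], 0.6)]
top jar [([297.1, 161.9], 0
[... 288 characters left out ...]
33208, 0.55599466, 1.31331244])}
{'clock': 0.9, 'qpos': array([-1.15198478e+00,  2.40526469e-01,  5.00667066e-03,  1.33514108e+00,
        2.09380512e-05,  1.57078585e+00]), 'qvel': array([ 1.07690961e-03, -1.09923675e-03,  6.96946895e-04, -7.97220319e-05,
       -7.98398651e-04, -9.76728627e-04]), 'joint_torque': array([-1.20274537e-03, -3.72192764e+01,  2.52694058e+01,  9.22708605e-04,
        5.33952914e-05,  1.20371962e-05]), 'ee_pos': array([ 0.203357  , -0.45681283,  0.19634578]), 'eef_rot': array([-0.4229706 ,  1.99030157, -1.99056232]), 'wrist_force': array([ 1.29925216, -0.97363361,  0.40595915]), 'moment': array([-0.02025762,  0.01494492,  0.00627395]), 'width': 0.9995009026154572}
```

View pics/scene0.png

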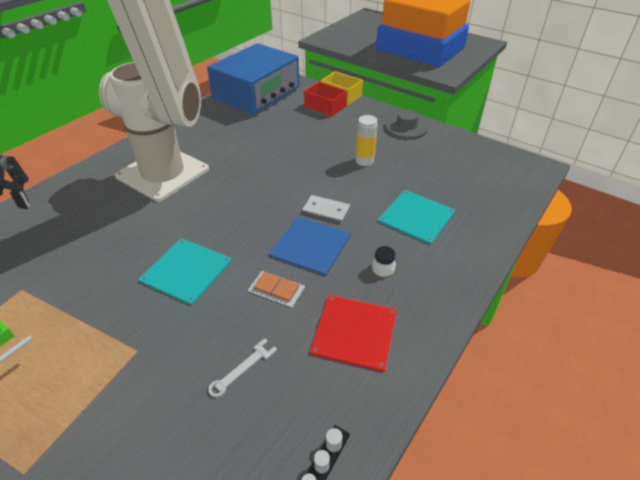

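View pics/top0.png

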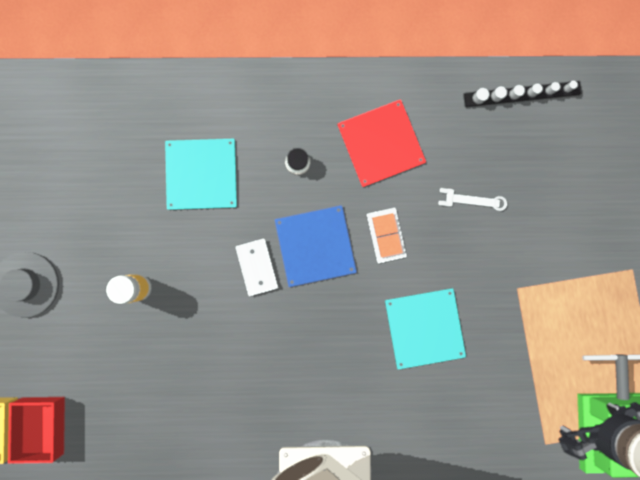

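The blue plate is at about (316,246) in the top view. The steel-up pad is on its left at (257,267), which should be the plate's +y side, and the other pad, lining up, is on its right at (386,235). The can, at (125,290), is well outside the pad. Next I'll get metric poses.

```bash
cat > h.py <<'E'
from plant import ctrl, effector, solver, telemetry, optics, ticket, masks_of, pinpoint
import numpy as np, cv2
from scipy.spatial.transform import Rotation as Rn
def back(name,pts,z):
    c=optics.get_calibration(name); R=cv2.Rodrigues(c["rvec"])[0]; t=np.ravel(c["tvec"]); K=c["intrinsics"]
    o=-R.T@t; out=[]
    for p in np.atleast_2d(pts):
        d=R.T@np.linalg.solve(K,[p[0],p[1],1.]); out.append((o+d*(z-o[2])/d[2])[:2])
    return np.array(out)
def rect(name,mask,z):
    cs,_=cv2.findContours(mask.astype(np.uint8),cv2.RETR_EXTERNAL,cv2.CHAIN_APPROX_NONE)
    c=max(cs,key=cv2.contourArea)[:,0,:].astype(float)
    w=back(name,c,z)
    (cx,cy),(a,b),ang=cv2.minAreaRect((w*1000).astype(np.float32))
    if a<b: a,b,ang=b,a,ang+90
    return np.round([cx,cy,a,b,(ang+90)%180-90],1)
E
python3 - <<'E'
from h import *
for n in ["top","scene"]:
    im=optics.camera(n)
    hsv=cv2.cvtColor(im,cv2.COLOR_RGB2HSV)
    m=masks_of("plate",n)
    for d in m:
        r=d["region"]; h=np.median(hsv[r],axis=0); print(n,"plate",d["point"],round(d["score"],2),h,rect(n,r,0.008))
    for q,z in [("pad",.015),("other_pad",.012)]:
        for d in masks_of(q,n): print(n,q,d["point"],round(d["score"],2),rect(n,d["region"],z))
    for d in pinpoint("pad_edge_a",n): print(back(n,d["point"],.0075))
    for q in ["can","jar","wrench"]:
        for d in pinpoint(q,n)[:1]: print(q,back(n,d["point"],0))
E
```

```text
top plate [381.9, 146.6] 0.94 [  0. 170. 252.] [ 751.7 -134.7  152.3  152.1   20.8]
top plate [203.2, 173.3] 0.83 [ 90. 131. 244.] [684.7 261.1 152.9 152.6   1.5]
top plate [310.1, 243.8] 0.7 [108. 155. 219.] [526.6  13.9 153.5 151.7 -78.8]
top plate [422.5, 329.2] 0.56 [ 89. 138. 239.] [ 345.1 -222.5  152.3  151.4  -80.8]
top plate [125.4, 285.8] 0.55 [ 20.   3. 249.] [436.6 416.1  92.1  60.1 -89.7]
top pad [256.4, 268.1] 0.68 [481.4 140.6 111.4  65.9  14.2]
top other_pad [385.9, 234.8] 0.7 [ 547.7 -140.6  109.6   66.    11.7]
[[0.46712185 0.17521653]]
[[0.4910734  0.10739745]]
can [[0.44114119 0.40172661]]
jar [[0.70523702 0.05439742]]
wrench [[ 0.62860101 -0.32353837]]
scene plate [309.6, 242.8] 0.94 [107. 158. 162.] [529.8   9.1 155.6 152.8 -78.6]
scene plate [353.6, 334.2] 0.9 [  1. 199. 204.] [ 753.2 -139.1  157.3  154.5  -70. ]
scene plate [184.1, 271.2] 0.77 [ 89. 194. 175.] [ 347.9 -225.7  158.6  157.9    9.6]
scene plate [415.8, 215.7] 0.72 [ 89. 194. 176.] [688.1 256.8 164.7 156.7 -88.3]
scene pad [325.0, 205.9] 0.57 [483.5 135.5 110.6  70.6  14.1]
scene other_pad [276.3, 286.3] 0.83 [ 553.7 -149.5  110.4   64.9   10.8]
[[0.47667844 0.18103924]]
[[0.4873642  0.10070678]]
can [[0.43291248 0.39738566]]
jar [[0.7150466  0.05234286]]
wrench [[ 0.62536073 -0.33092826]]
```

```bash
cat >> h.py <<'E'
PC=np.array([.5275,.0125]); YAW=np.radians(11.2)
n=np.array([-np.sin(YAW),np.cos(YAW)]); e=np.array([np.cos(YAW),np.sin(YAW)])
XS=-0.020
def pose(u,z,th=15,sgn=1,xs=None):
    """u,z of inner tip corner relative to plate +y edge / bench"""
    th=np.radians(th); s,c=np.sin(th),np.cos(th)
    N=np.r_[n,0]; Z=np.array([0,0,1.]); E=np.r_[e,0]
    y=-s*N-c*Z; zz=sgn*E; x=np.cross(y,zz)
    tcp=np.r_[PC+(XS if xs is None else xs)*e+0.075*n,0]+ (u+.011*c)*N + (z-.011*s)*Z
    return tcp, Rn.from_matrix(np.c_[x,y,zz]).as_rotvec()
def uz(th=15):
    """present inner corner"""
    o=telemetry.get_obs(); t=np.radians(th); p=o["ee_pos"]; d=p[:2]-PC
    f=o["wrist_force"]
    return (d@n-.075-.011*np.cos(t), p[2]+.011*np.sin(t), d@e, f[:2]@n, f[2], o["clock"])
E
python3 - <<'E'
from h import *
for s in (1,-1):
  for u,z,th in [(.114,.1,15),(.114,.007,15),(.056,.007,15),(.05,.04,25),(0,.075,25),(-.06,.07,25),(-.06,.07,45)]:
    q=solver.solve_ik(*pose(u,z,th,s)); print(s,u,z,None if q is None else np.round(q,2))
E
```

```text
1 0.114 0.1 [ 0.57  0.4  -0.06  1.2  -0.24  1.96]
1 0.114 0.007 [ 0.57  0.5  -0.18  0.99 -0.24  1.96]
1 0.056 0.007 [ 0.47  0.47 -0.24  0.94 -0.25  1.85]
1 0.05 0.04 [ 0.55  0.5  -0.16  1.08 -0.41  1.96]
1 0 0.075 [ 0.46  0.42 -0.17  1.1  -0.42  1.87]
1 -0.06 0.07 [ 0.35  0.4  -0.23  1.02 -0.43  1.74]
1 -0.06 0.07 [ 0.53  0.57 -0.17  1.14 -0.73  2.02]
-1 0.114 0.1 [ 0.57  0.4  -0.06  1.2  -0.24 -1.18]
-1 0.114 0.007 [ 0.57  0.5  -0.18  0.99 -0.24 -1.18]
-1 0.056 0.007 [ 0.47  0.47 -0.24  0.94 -0.25 -1.29]
-1 0.05 0.04 [ 0.55  0.5  -0.16  1.08 -0.41 -1.18]
-1 0 0.075 [ 0.46  0.42 -0.17  1.1  -0.42 -1.28]
-1 -0.06 0.07 [ 0.35  0.4  -0.23  1.02 -0.43 -1.4 ]
-1 -0.06 0.07 [ 0.53  0.57 -0.17  1.14 -0.73 -1.12]
```

```bash
python3 - <<'E'
from h import *
effector.grip(0.3,40)
ctrl.move_to(*pose(.120,.15)); print(np.round(uz(),4))
p,_=pose(.120,.012); ctrl.move_l(p,vel=.12); print(np.round(uz(),4))
im=optics.camera("scene"); cv2.imwrite("pics/s1.png",cv2.resize(im[100:340,160:480],(800,600))[:,:,::-1])
im=optics.camera("wrist"); cv2.imwrite("pics/w1.png",im[:,:,::-1])
E
```

```text
[ 0.1192  0.1501 -0.0198  0.2629  0.3062  4.8833]
[ 0.1202  0.0127 -0.0193 -0.2867 -0.4125  6.1833]
```

View pics/s1.png

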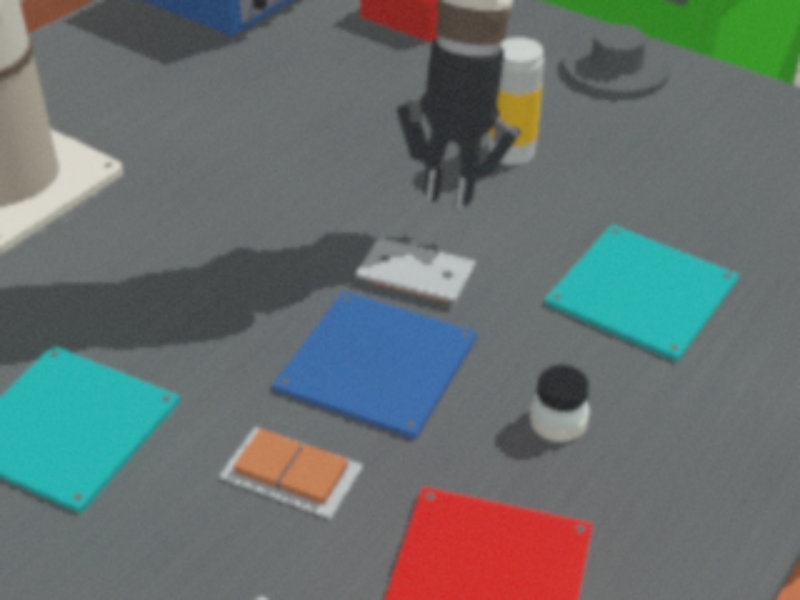

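View pics/w1.png

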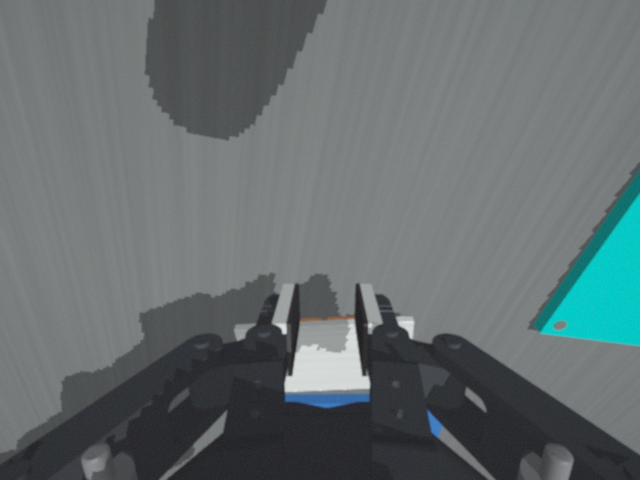

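```bash
python3 - <<'E'
from h import *
ctrl.move_l(pose(.115,.0065)[0],vel=.06); print(np.round(uz(),4))
ctrl.move_l(pose(.066,.0065)[0],vel=.06); print(np.round(uz(),4))
for u in np.arange(.063,.045,-.003):
    ctrl.move_l(pose(u,.0065)[0],vel=.05); r=uz(); print(np.round(r,4))
    if r[3]>8: break
im=optics.camera("scene"); cv2.imwrite("pics/s2.png",cv2.resize(im[130:310,220:460],(800,600))[:,:,::-1])
E
```

```text
[ 1.1450e-01  6.3000e-03 -2.0400e-02  4.9000e-03  1.1072e+00  6.5583e+00]
[ 6.620e-02  6.500e-03 -1.990e-02 -2.351e-01 -4.656e-01  7.525e+00]
[ 6.310e-02  6.500e-03 -2.000e-02 -3.491e-01 -5.692e-01  7.775e+00]
[ 5.990e-02  6.500e-03 -2.010e-02 -5.778e-01  4.040e-01  8.025e+00]
[ 5.680e-02  6.500e-03 -2.000e-02 -7.934e-01 -6.248e-01  8.275e+00]
[ 5.380e-02  6.500e-03 -2.010e-02  7.515e-01  2.353e-01  8.525e+00]
[ 5.080e-02  6.500e-03 -2.010e-02 -7.714e-01 -5.277e-01  8.775e+00]
[ 4.780e-02  6.500e-03 -2.010e-02  8.040e-01 -7.463e-01  9.025e+00]
[ 4.480e-02  6.500e-03 -2.010e-02 -9.580e-02  4.689e-01  9.275e+00]
```

View pics/s2.png

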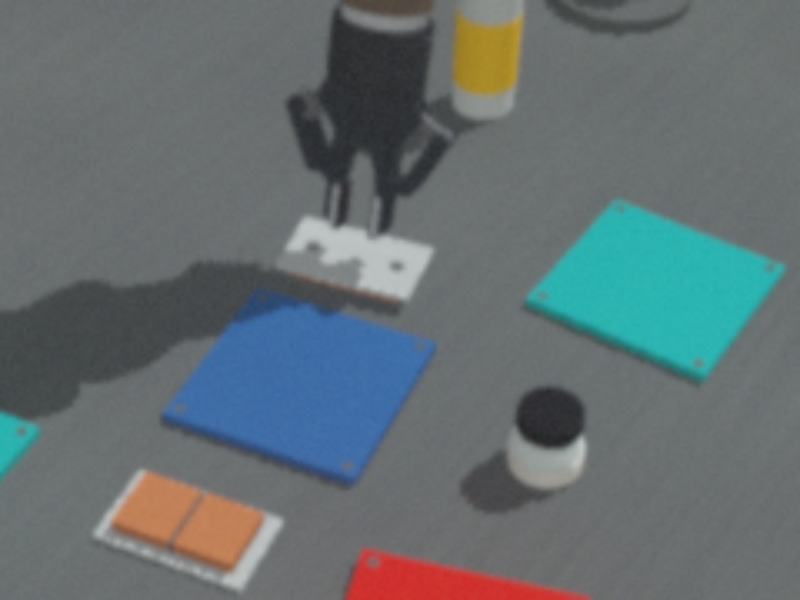

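The forces stayed near zero and the pad hasn't moved, so the tip isn't where I modelled it. I'll check the top and wrist views.

```bash
python3 - <<'E'
from h import *
o=telemetry.get_obs(); print(o["ee_pos"],o["width"],o["clock"],ctrl.grip_point_offset, Rn.from_rotvec(o["eef_rot"]).as_matrix().round(3))
im=optics.camera("top"); cv2.imwrite("pics/t2.png",cv2.resize(im[180:330,180:380],(800,600))[:,:,::-1])
im=optics.camera("wrist"); cv2.imwrite("pics/w2.png",im[:,:,::-1])
for nm in["top","scene"]:
  c=optics.get_calibration(nm); print(cv2.projectPoints(o["ee_pos"].reshape(1,3),c["rvec"],c["tvec"],c["intrinsics"],None)[0].ravel())
E
```

```text
[0.48251082 0.13665664 0.00364894] 0.30434697354067897 9.325 -0.0187 [[ 0.187  0.05   0.981]
 [-0.948 -0.254  0.194]
 [ 0.259 -0.966 -0.   ]]
[258.52700664 266.20229471]
[325.16156731 210.18716589]
```

View pics/t2.png

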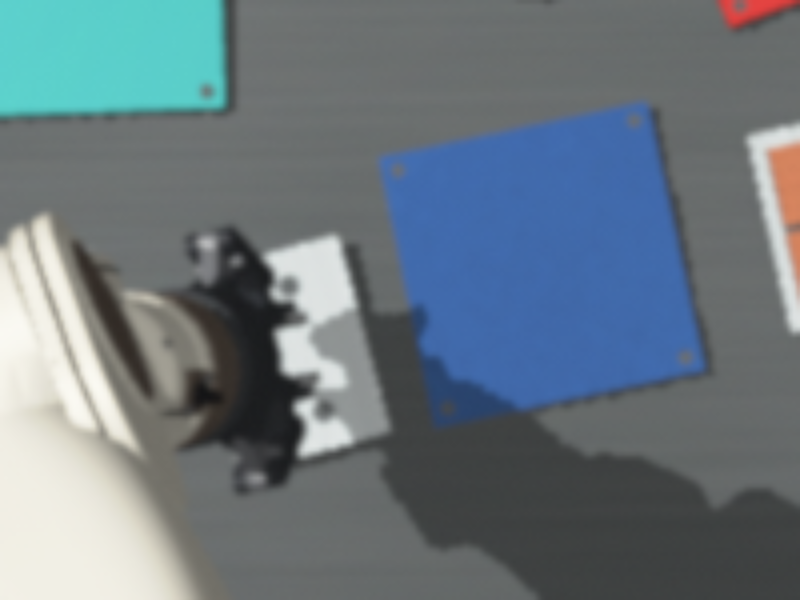

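View pics/w2.png

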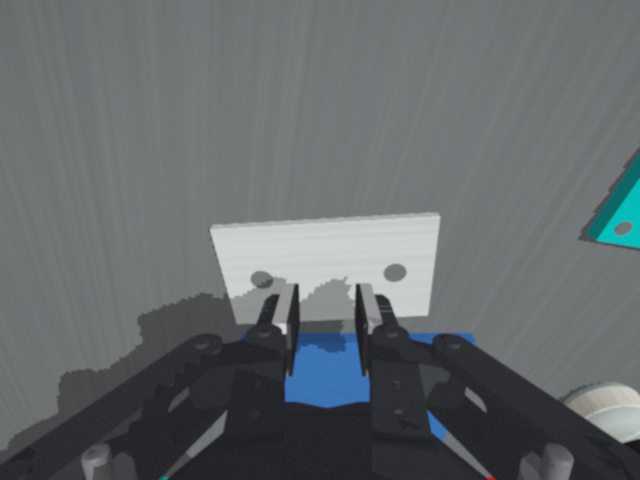

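```bash
python3 - <<'E'
from h import *
c=optics.get_calibration("wrist"); T=np.linalg.inv(c["tool_from_camera"]); K=c["intrinsics"]
print(c["tool_from_camera"].round(4))
for x in(-.011,0,.011):
  for y in (0,-.013,-.019):
    p=T@[x,y,.0128,1]; q=K@p[:3]; print(x,y,(q[:2]/q[2]).round(1))
ctrl.move_l(pose(.045,.035)[0],vel=.1)
ctrl.move_l(pose(.125,.035)[0],vel=.12)
im=optics.camera("wrist"); cv2.imwrite("pics/w3.png",im[220:400,200:440,::-1])
effector.grip(0.0)
im=optics.camera("wrist"); cv2.imwrite("pics/w4.png",im[220:400,200:440,::-1])
print(uz(),telemetry.get_obs()["width"])
for y in (0,-.013,-.019):
    p=T@[.011,y,0,1]; q=K@p[:3]; print(y,(q[:2]/q[2]).round(1))
a=cv2.imread("pics/w3.png");b=cv2.imread("pics/w4.png"); cv2.imwrite("pics/w34.png",cv2.resize(np.hstack([a,b]),(800,300)))
E
```

```text
[[ 1.000e-04  9.562e-01  2.927e-01 -7.400e-02]
 [-1.000e-04 -2.927e-01  9.562e-01 -1.789e-01]
 [ 1.000e+00 -2.000e-04  0.000e+00 -0.000e+00]
 [ 0.000e+00  0.000e+00  0.000e+00  1.000e+00]]
-0.011 0 [349.9 251.3]
-0.011 -0.013 [351.5 259.6]
-0.011 -0.019 [352.4 263.9]
0 0 [349.5 269.7]
0 -0.013 [351.1 279.1]
0 -0.019 [351.9 283.9]
0.011 0 [349.2 287.4]
0.011 -0.013 [350.7 297.9]
0.011 -0.019 [351.4 303.2]
(np.float64(0.124759492525197), np.float64(0.03507960365255773), np.float64(-0.01992896212125686), np.float64(0.39060948348045893), np.float64(-0.15405364417328907), 11.1417) -0.0016839835719571904
0 [326.9 287.4]
-0.013 [326.9 297.9]
-0.019 [326.9 303.2]
```

View pics/w34.png

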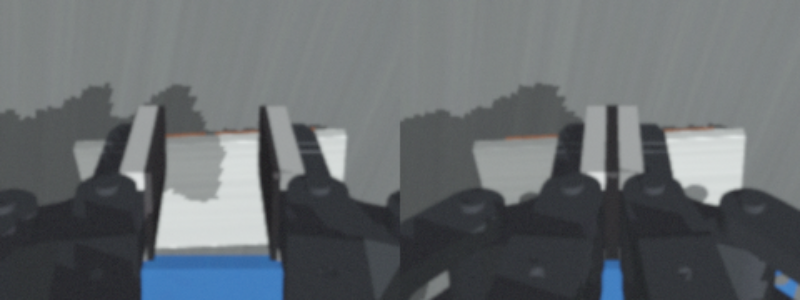

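```bash
python3 - <<'E'
from h import *
c=optics.get_calibration("scene")
P=lambda p:cv2.projectPoints(np.array(p,float).reshape(1,3),c["rvec"],c["tvec"],c["intrinsics"],None)[0].ravel().round(1)
p0=np.array([.203357,-.456813,.19635])
for k in (0,.013,.03,.045): print(k,P(p0+[0,0,k]))
p1=pose(.1202,.0127)[0]; a=-Rn.from_rotvec(pose(.1,.1)[1]).as_matrix()[:,1]
for k in (0,.013,.03,.045): print(k,P(p1+a*k), P(np.array([.48251082,.13665664,.00364894])+a*k))
E
python3 -c "
import cv2;im=cv2.imread('pics/scene0.png');cv2.imwrite('pics/z0.png',cv2.resize(im[140:230,0:120],(800,600)))
im=cv2.imread('pics/s1.png');cv2.imwrite('pics/z1.png',im[80:280,350:650])"
```

```text
0 [ 19.  241.9]
0.013 [ 15.9 236.8]
0.03 [ 11.8 230.1]
0.045 [  8.1 224. ]
0 [336.6 192.2] [325.2 210.2]
0.013 [337.2 187.9] [325.7 205.8]
0.03 [337.9 182.2] [326.5 200. ]
0.045 [338.6 177.1] [327.1 194.8]
```

View pics/z0.png

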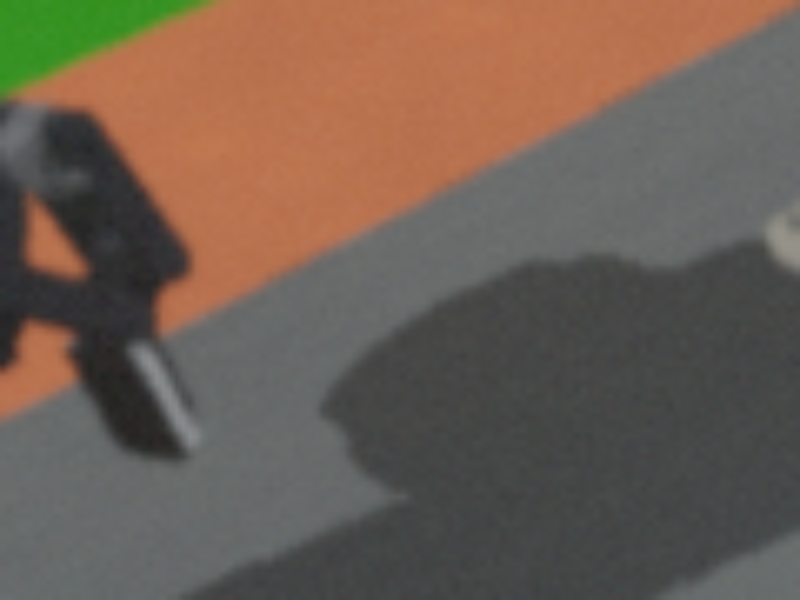

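The pictures put the fingertips about 33 mm behind the reported TCP. I'll confirm that by touching the bench.

```bash
python3 - <<'E'
from h import *
z=.012
try:
  while z>-.04:
    ctrl.move_l(pose(.125,z)[0],vel=.06); r=uz(); print(np.round(r,4))
    if r[4]>4: break
    z-=.0035 if z>-.014 else .002
except Exception as ex: print(repr(ex))
E
```

```text
[ 1.2480e-01  1.1400e-02 -2.0400e-02  2.5920e-01 -2.1700e-01  1.1675e+01]
[ 1.2500e-01  8.5000e-03 -2.0000e-02  3.8650e-01 -3.4100e-02  1.1925e+01]
[ 1.2490e-01  4.8000e-03 -2.0200e-02  4.0720e-01 -2.2850e-01  1.2175e+01]
[ 1.2490e-01  1.2000e-03 -2.0300e-02  4.8170e-01 -3.3950e-01  1.2425e+01]
[ 1.2490e-01 -2.3000e-03 -2.0300e-02  6.9030e-01 -4.0880e-01  1.2675e+01]
[ 1.2490e-01 -5.8000e-03 -2.0300e-02 -4.5330e-01 -1.6590e-01  1.2925e+01]
[ 1.2490e-01 -9.3000e-03 -2.0300e-02  2.2600e-01 -4.1220e-01  1.3175e+01]
[ 1.2490e-01 -1.2800e-02 -2.0300e-02 -1.7560e-01 -6.4990e-01  1.3425e+01]
[ 0.1249 -0.0163 -0.0202  0.3911  0.4544 13.675 ]
[ 0.125  -0.0181 -0.0201  0.0865 -0.0958 13.925 ]
[ 0.1249 -0.0201 -0.0201  0.2536 -0.627  14.175 ]
[ 0.1249 -0.0222 -0.0201 -0.3216 -0.7413 14.425 ]
[ 0.1249 -0.0242 -0.0201 -0.6613  0.4953 14.675 ]
[ 0.1249 -0.0262 -0.0202 -0.0935 -0.5919 14.925 ]
[ 0.1249 -0.0282 -0.0202  0.2919 -0.1853 15.175 ]
[ 0.1251 -0.0291 -0.0197  0.7044  6.8921 15.425 ]
```

```bash
cat >> h.py <<'E'
L=.0355
_pose=pose
def pose(u,z,th=15,**k):
    p,r=_pose(u,z,th,**k); return p-L*Rn.from_rotvec(r).as_matrix()[:,1]*-1, r
def uz(th=15):
    o=telemetry.get_obs(); R=Rn.from_rotvec(o["eef_rot"]).as_matrix(); y=R[:,1]
    p=o["ee_pos"]-L*y+.011*R[:,0]; d=p[:2]-PC; f=o["wrist_force"]
    return np.round([d@n-.075, p[2], d@e, f[:2]@n, f[2], o["clock"]],4)
E
python3 - <<'E'
from h import *
print(uz(), pose(.134,.0067)[0], telemetry.get_obs()["ee_pos"])
ctrl.move_l(pose(.134,.0085)[0],vel=.06); effector.grip(.3); print(uz())
ctrl.move_l(pose(.115,.0073)[0],vel=.10); print(uz())
ctrl.move_l(pose(.066,.0073)[0],vel=.07); print(uz())
for u in np.arange(.062,.044,-.003):
    ctrl.move_l(pose(u,.0073)[0],vel=.05); r=uz(); print(r)
    if r[3]>6: break
im=optics.camera("scene"); cv2.imwrite("pics/s5.png",cv2.resize(im[130:310,220:460],(800,600))[:,:,::-1])
E
```

```text
[ 1.3430e-01  5.2000e-03 -1.9700e-02  7.0440e-01  6.8921e+00  1.5425e+01] [ 0.46700678  0.21504468 -0.03043738] [ 0.46727263  0.215355   -0.03193499]
[ 1.33900e-01  8.30000e-03 -2.01000e-02  9.84000e-02  8.42500e-01
  1.60417e+01]
[ 1.14400e-01  7.20000e-03 -2.02000e-02  2.46900e-01 -6.74200e-01
  1.63833e+01]
[ 6.56000e-02  7.30000e-03 -2.01000e-02 -8.20600e-01  8.07300e-01
  1.72333e+01]
[ 6.20000e-02  7.30000e-03 -2.00000e-02  5.68600e-01 -4.06400e-01
  1.74833e+01]
[ 5.90000e-02  7.30000e-03 -1.99000e-02  9.30500e-01 -4.58000e-02
  1.77333e+01]
[ 5.75000e-02  7.30000e-03 -1.99000e-02  5.71430e+00  7.87800e-01
  1.79833e+01]
[ 5.72000e-02  7.20000e-03 -1.99000e-02  1.44197e+01  2.40740e+00
  1.82333e+01]
```

View pics/s5.png

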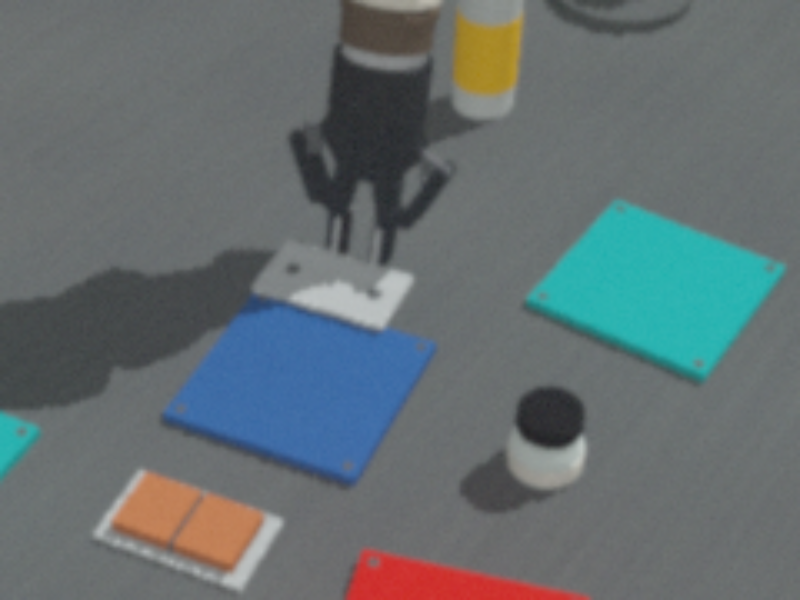

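```bash
cat >> h.py <<'E'
def arc(phi,b=.003,R=.064):
    a=np.radians(phi); c=np.array([-.008+(R-b)*np.cos(a), .009+(R-b)*np.sin(a)])
    return c+np.array([-.001,-.003])+ (np.array([.0023,.0]) if phi<0 else 0)
E
python3 - <<'E'
from h import *
for ph in range(5,41,5):
    u,z=arc(ph); ctrl.move_l(pose(u,z)[0],vel=.04); r=uz(); print(ph,np.round([u,z],4),r)
    if abs(r[3])>45 or (ph>10 and abs(r[3])<1 and abs(r[4])<1): break
im=optics.camera("scene"); cv2.imwrite("pics/s6.png",cv2.resize(im[130:310,220:460],(800,600))[:,:,::-1])
E
```

```text
5 [0.0518 0.0113] [ 5.68000e-02  1.10000e-02 -1.98000e-02  1.50318e+01  1.02830e+00
  1.85417e+01]
10 [0.0511 0.0166] [ 5.57000e-02  1.65000e-02 -1.98000e-02  1.52806e+01  2.59760e+00
  1.88250e+01]
15 [0.0499 0.0218] [ 0.0544  0.0218 -0.0198 13.6092  1.7434 19.1083]
20 [0.0483 0.0269] [ 0.0524  0.0271 -0.0197 13.0718  4.181  19.3917]
25 [0.0463 0.0318] [ 4.99000e-02  3.23000e-02 -1.96000e-02  1.31894e+01  4.44070e+00
  1.96750e+01]
30 [0.0438 0.0365] [ 4.65000e-02  3.72000e-02 -1.93000e-02  9.51760e+00  4.66700e+00
  1.99583e+01]
35 [0.041 0.041] [ 4.17000e-02  4.15000e-02 -1.93000e-02  5.48060e+00  1.69570e+00
  2.02417e+01]
40 [0.0377 0.0452] [ 3.7400e-02  4.5200e-02 -1.9900e-02  2.6617e+00  1.3488e+00  2.0525e+01]
```

View pics/s6.png

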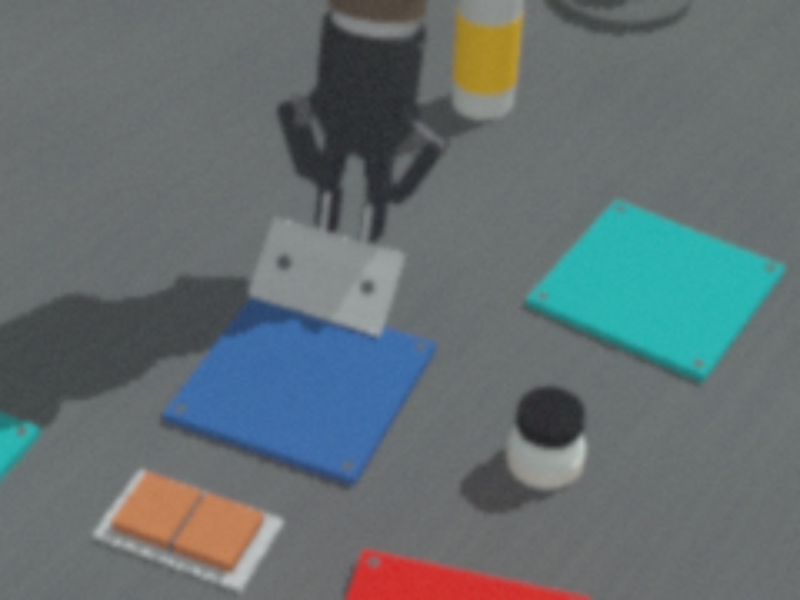

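```bash
python3 - <<'E'
from h import *
for ph in range(45,76,5):
    u,z=arc(ph,.003); ctrl.move_l(pose(u,z)[0],vel=.04); r=uz(); print(ph,np.round([u,z],4),r)
im=optics.camera("scene"); cv2.imwrite("pics/s7.png",cv2.resize(im[130:310,220:460],(800,600))[:,:,::-1])
E
```

```text
45 [0.0341 0.0491] [ 3.35000e-02  4.90000e-02 -2.04000e-02  1.23730e+00 -2.56700e-01
  2.08583e+01]
50 [0.0302 0.0527] [ 2.98000e-02  5.27000e-02 -2.04000e-02  4.18100e-01 -7.67500e-01
  2.11417e+01]
55 [0.026 0.056] [ 2.5700e-02  5.6100e-02 -2.0100e-02  1.0968e+00  5.6310e-01  2.1425e+01]
60 [0.0215 0.0588] [ 2.13000e-02  5.90000e-02 -2.00000e-02  7.24200e-01 -4.85000e-02
  2.17083e+01]
65 [0.0168 0.0613] [ 1.66000e-02  6.15000e-02 -1.98000e-02  6.44400e-01  4.28100e-01
  2.19917e+01]
70 [0.0119 0.0633] [ 1.1600e-02  6.3500e-02 -1.9900e-02  9.6610e-01 -1.5980e-01  2.2275e+01]
75 [0.0068 0.0649] [ 6.50000e-03  6.50000e-02 -2.00000e-02  7.66100e-01 -1.73100e-01
  2.25583e+01]
```

View pics/s7.png

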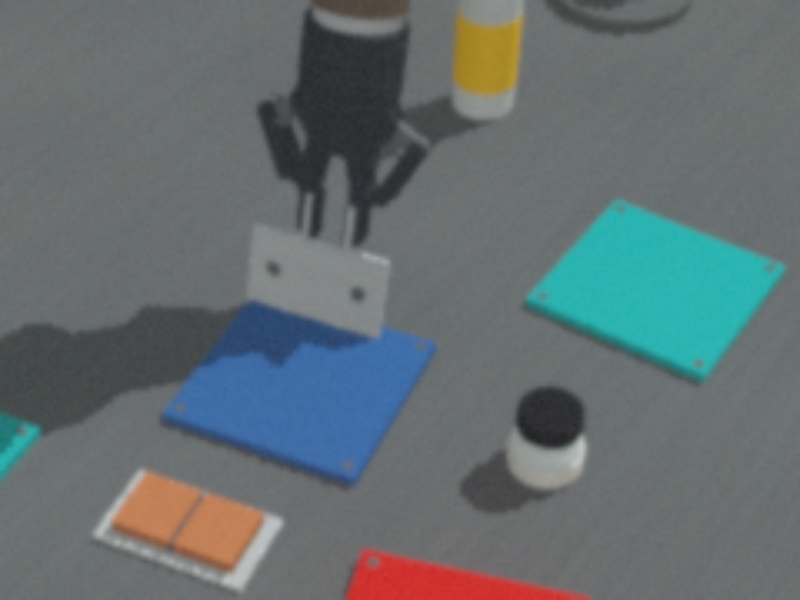

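```bash
python3 - <<'E'
from h import *
for u in np.arange(.001,-.031,-.006):
    ctrl.move_l(pose(u,.0645)[0],vel=.05); print(uz())
im=optics.camera("scene"); cv2.imwrite("pics/s8.png",cv2.resize(im[130:310,220:460],(800,600))[:,:,::-1])
E
```

```text
[ 7.0000e-04  6.4600e-02 -1.9900e-02 -8.4800e-02  4.2510e-01  2.2875e+01]
[-5.20000e-03  6.59000e-02 -1.96000e-02  1.49710e+00  1.02597e+01
  2.31417e+01]
[-1.13000e-02  6.70000e-02 -1.95000e-02  2.49580e+00  1.71158e+01
  2.34083e+01]
[-1.81000e-02  6.77000e-02 -1.94000e-02  1.58070e+00  2.05181e+01
  2.36750e+01]
[-2.50000e-02  6.78000e-02 -1.93000e-02 -1.36310e+00  1.97389e+01
  2.39417e+01]
[-3.14000e-02  6.73000e-02 -1.93000e-02 -3.30700e+00  1.56184e+01
  2.42083e+01]
```

View pics/s8.png

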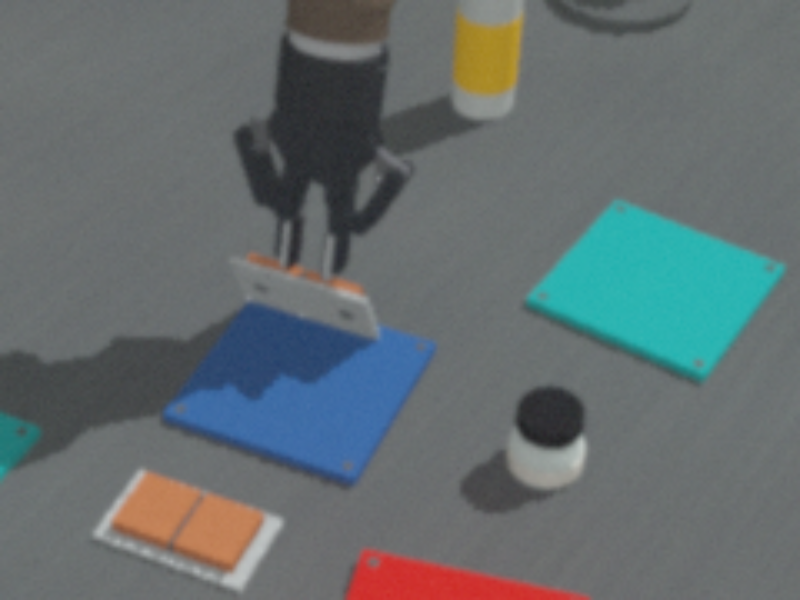

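The pad is past upright, leaning over the plate, and the tips are resting behind the overhang. I'll lift them away with a little inward motion so it topples.

```bash
python3 - <<'E'
from h import *
ctrl.move_l(pose(-.036,.071)[0],vel=.05); print(uz())
ctrl.move_l(pose(-.044,.080)[0],vel=.08); print(uz())
ctrl.move_l(pose(-.044,.130)[0],vel=.12); print(uz())
im=optics.camera("scene"); cv2.imwrite("pics/s9.png",cv2.resize(im[130:310,220:460],(800,600))[:,:,::-1])
E
```

```text
[-3.620e-02  7.080e-02 -2.020e-02 -3.445e-01  9.740e-02  2.460e+01]
[-4.430e-02  8.030e-02 -1.970e-02  4.220e-02  3.218e-01  2.490e+01]
[-4.39000e-02  1.29600e-01 -2.02000e-02 -6.11300e-01  3.27300e-01
  2.54667e+01]
```

View pics/s9.png

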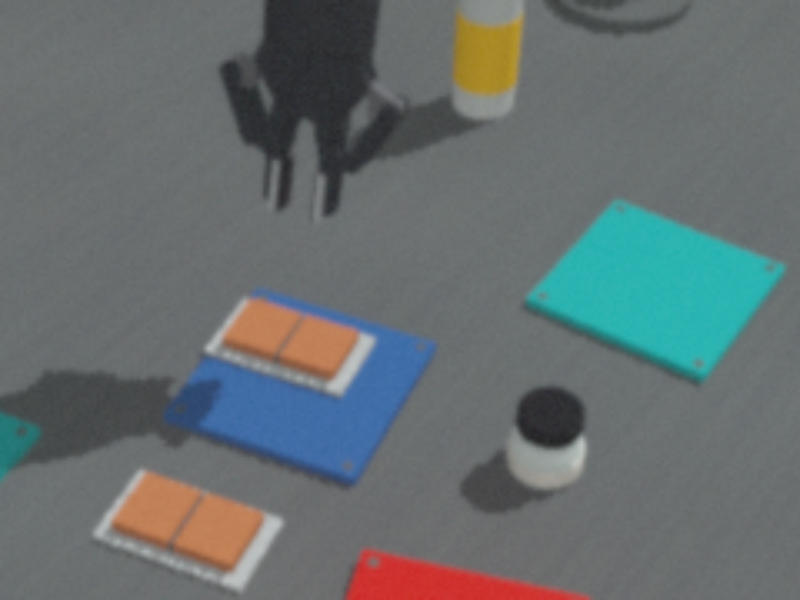

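```bash
python3 - <<'E'
from h import *
im=optics.camera("top"); cv2.imwrite("pics/t9.png",cv2.resize(im[130:330,200:466],(798,600))[:,:,::-1])
for q,z in [("pad",.020),("plate",.008)]:
  for d in masks_of(q,"top"):
    r=rect("top",d["region"],z); v=r[:2]/1000-PC; print(q,round(d["score"],2),r,np.round([v@e,v@n],4))
for d in pinpoint("jar","top")[:1]+pinpoint("can","top")[:1]+pinpoint("wrench","top")[:1]: print(d["point"])
E
```

```text
pad 0.73 [500.2  26.1 110.   50.5  11.9] [-0.0241  0.0186]
plate 0.75 [ 751.8 -134.2  152.5  152.5   20.6] [ 0.1915 -0.1875]
plate 0.69 [686.  262.  153.4 150.7   1.5] [0.2039 0.214 ]
plate 0.64 [ 344.  -222.5  152.   151.3    9.2] [-0.2257 -0.1949]
plate 0.6 [526.4  12.  148.2 146.9  11.9] [-0.0012 -0.0003]
[294.5, 161.9]
[321.2, 254.6]
[471.5, 199.4]
```

View pics/t9.png

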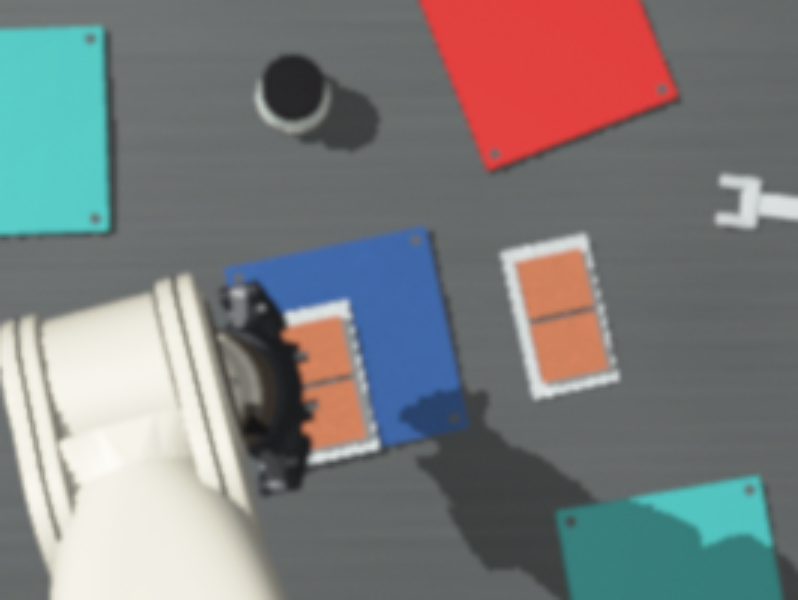

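The pad is flat on the plate with its lining up. Its end sits about level with the plate's -x edge, perhaps 4 mm past it, so it's fully supported. I'll retreat, check that the other things stayed put, and hand in.

```bash
python3 - <<'E'
from h import *
ctrl.move_l(pose(.05,.18)[0],vel=.15); ctrl.hold(.3)
for nm in ["scene","top"]:
  im=optics.camera(nm); cv2.imwrite(f"pics/f_{nm}.png",im[:,:,::-1])
for q in ["other_pad","can","jar","wrench"]: print(q,[(d["point"],round(d["score"],2)) for d in pinpoint(q,"scene")[:2]])
for d in masks_of("pad","scene"): print(d["point"],rect("scene",d["region"],.015))
print(uz())
E
```

```text
other_pad [([275.8, 284.5], 0.76), ([243.9, 367.4], 0.38)]
can [([361.4, 158.7], 0.81)]
jar [([385.7, 269.0], 0.7), ([305.4, 236.8], 0.56)]
wrench [([244.6, 367.4], 0.78)]
[306.7, 230.8] [504.3  28.9 111.5  69.7  12.4]
[ 5.0000e-02  1.8000e-01 -2.0000e-02 -3.0930e-01 -4.2680e-01  2.7325e+01]
```

View pics/f_scene.png

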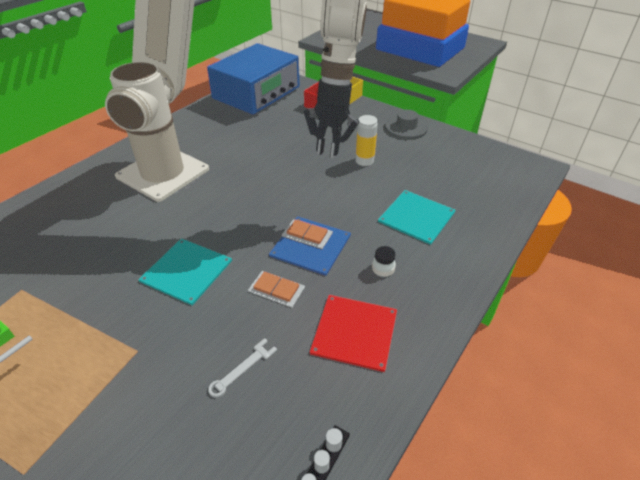

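The pad is lying lining up on the blue plate at (307,232). The other pad, the can, the jar and the wrench are all within about 3 px of where they started.

```bash
python3 -c "
from h import *
ticket.finish_job()"
```

```text
the job is handed in; nothing more can be done
```

I flipped the steel-backed pad onto the blue plate without picking it up, and handed the job in at about 27 s. The fingertips pushed it against the plate's +y edge and carried its far side up an arc until it toppled over.

- **Final checks:** The last pictures show the pad lying flat on the plate with its lining up. The other pad, can, jar and wrench are within about 3 px of where they started, and the gripper was clear. The largest wrist force I logged was about 20 N, well under the limit.
- **First push missed:** The fingertips sit about 35 mm behind the reported TCP, so my first push passed over the pad without touching it. I measured the offset by touching the bench (about 7 N) and corrected for it before pushing again.
- **Pad position:** One end of the pad is roughly level with the plate's -x edge. The top view put it about 4 mm past that edge and the scene view about level with it. I judged it well supported and left it there.
- **Unreliable reading:** After the flip, the top-view detector put the can in the wrong place. I relied on the scene view for the can instead.

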